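# Put the spare brass knob back in the dial-top knob dispenser

## Robot

A 6-joint arm with a two-finger parallel gripper is mounted at the origin on the work surface. World frame = base frame: x ahead of the robot, y to its left, z up, the work surface at z = 0. Lengths are in m, angles in degrees, forces in N, time in s.
With the tool pointing down it reaches from about 0.4 to 0.825 m from the base axis. Payload 7 kg.
Tool frame: the origin (TCP) lies at the very end of the fingers, on their centre line; the grasp point (between the pads) lies 19 mm behind it; z points along the fingers, y is the line along which they close (so a half turn about z gives the same grasp; the last joint's range is limited). The gripper opens to 88 mm and grips with 3 to 60 N. Pads are 19 mm wide; open, the fingers measure 130 mm over their backs; the gripper's body (78 mm by 193 mm) begins 47 mm behind the grasp point.
Start: joints at [90.189, 20.546, 0.682, 0, -70.136, -16.507], TCP at [0.19, 0.648, 0.227] pointing down, gripper open.
Joint ranges: [-176.03, 176.03], [-82.01, 121.73], [-58.28, 71.71], [-173.87, 95.51], [-174.79, -0.11], [-173.66, 173.66]. Speed limits (degrees/s): [136.94, 136.94, 172.46, 180, 180, 180].

## Interface

Orientations are given as [roll, pitch, yaw] about the fixed x, y, z axes, in that order (R = Rz(yaw) Ry(pitch) Rx(roll)).
In Python, from plant import ctrl, cams, workorder gives the robot as it stands.
- The arm moves only by the tool play_rows, never from a script. Its argument "motion" is a list of rows, each an object of numbers: "x", "y", "z": the shift along the tool's x, y, z normalised to -1 to 1, where 1 is 0.025 m; "rx", "ry", "rz": the turn, a rotation vector about the tool's x, y, z normalised to -1 to 1, where 1 is 4 degrees. A call has 1 to 20 rows; each row shifts and turns the commanded pose from where the row before left it, along the tool's axes as they then stand; what a row does not reach is not made up. A row lasts 1/8 s, in which the tool goes at most 62.5 mm and 10.7 degrees, less where a joint would pass 70% of its speed; a pose out of reach is approached as far as the arm can. A call with a number of a shift or a turn outside -1 to 1 is refused whole. A call with a gripper value outside its range is refused whole. "fingers" is the opening, from -1 (shut) to 1 (fully open), set as the call begins (left out, the last holds). The fingers move at their own pace and stop on an object; the grip force is fixed at half the most. Time passes only in rows, so rows that do not move let the fingers close. It gives the time, the measured TCP pose, the force, the opening and the grip force at its end, in the units of the state.
- ctrl.get_obs(): the state, without advancing time (a new reading comes with each control period).
- cams.snapshot(name): name is "scene" or "top"; returns the picture (480x640x3 uint8, blue, green, red); there is no depth.
- cams.get_calibration(name): a dict with "vertical_fov" (degrees; the focal length in pixels is half the picture's height over the tangent of half this angle, whatever the lens; pixels are square), "cx", "cy" (the principal point, pixels), "k1" (the pictures are not rectified: a ray, as slopes to the right and down, at radius r is drawn at 1 + k1 r^2 times it, then the intrinsics apply), "position" and "rotation" of the camera in the world. Camera axes: x right, y up, looking along -z (the intrinsics and any distortion apply to the point x, -y, -z); pixel columns grow to the right and rows downward; lengths in m; the calibration is good to about 2 mm. A picture is of the moment at which its call begins. get_calibration takes no time and is no camera call.
- workorder.close_job(): hands the job in; it is judged then, once.
The state is a dict: "clock": time; "joint_pos": joint angles; "qvel": joint speeds; "tau": joint torques, N m; "tool_pos": TCP position; "orientation": TCP orientation; "force": force on the tool from outside, world axes, zero at the start; "moment": the same for the moment, N m; "opening": finger opening in m; "gripper_force": force on a finger pad.
Only numpy, scipy, OpenCV 4.12 (cv2) and the standard library are available. Lean on these libraries where they do the work, as an engineer would, in place of code of your own. Each camera call takes 0.05 s, during which the arm holds its last target. There are 200 camera calls.

## Task

The brass drawer knob standing on the dark drawer front is a spare: put it back with the other brass knobs in the round dial-top dispenser. Turn the clear cover until its opening stands squarely over the brass compartment, let the knob down into it without tossing it or dropping it from high up, then turn the cover again until the opening is squarely over the blank blue sector, so that every compartment is shut. Leave the white and blue knobs and everything else on the bench where they are.

Things in the scene. Friction and masses are not known exactly. Their poses are not given: they have to be found in the camera images.
- dispenser: round grey parts dispenser, fixed, 242 mm across, on a plywood disc (270 mm across, 12 mm thick). Origin on its axis at its underside, 12 mm above the bench. Any yaw. Partitions 3 mm thick split it into six 60-degree sectors round a hub of 36 mm radius, centred at 0, 60 ... 300 degrees from its x axis. The +x sector is blank (solid blue deck), the other five are open-topped compartments
- cover (a joint): angle of the clear acrylic cover (244 mm across, 5 mm thick, top face 83 mm above the dispenser's origin, 95 mm above the bench) about the dispenser's vertical axis, rad: 0 = opening centred over the blank sector, growing anticlockwise seen from above. Turns either way, over a full turn, and stays where left (rubbing torque about 0.12 N m, 1.5 N at the peg)
- opening (a point): centre of the cover's only opening, on its top face, 78 mm from the axis. The opening is a 40-degree sector window through the cover from 43 to 112 mm radius (about 54 mm across at its centre), edged with a low orange lip 1.5 mm high
- finger_peg (a point): centre of the top of the cover's orange finger peg: upright, 14 mm in diameter, 24 mm tall above the cover's top face, 92 mm from the axis, 180 degrees round from the opening. Pushing it sideways turns the cover. Apart from it, only the axis cap (28 mm across, 8 mm high) stands up from the cover
- blank (a point): centre of the top of the blank blue sector of the dispenser, 78 mm from the axis, 8 mm below the cover's top face
- brass_stock: three brass knobs in the wanted compartment, fixed. Origin at the centre of its floor, 78 mm from the dispenser's axis; yaw means nothing. Compartments span 36 to 117 mm radius, floor 6 mm, wall tops 78 mm above the dispenser's origin. Each of the five holds one kind (brass, black, white, walnut, blue; order changes), reaching up to 37 mm above the dispenser's origin
- brass_knob: the spare brass drawer knob, loose, 60 g, 30 mm tall, round: head 28 mm in diameter from 16 to 26 mm above its foot, neck 14 mm, foot 18 mm in diameter. Origin at the centre of the foot's underside, z up its axis. It stands upright on the drawer front, in a row of three knobs
- brass_knob_middle (a point): point on the brass knob's axis, 18 mm above its foot
- drawer_front: dark wooden drawer front lying on the bench, fixed, 300 x 130 x 19 mm (x, y, z); origin at the centre of its underside. The three loose knobs stand in a row along its x axis, at y = 0 and x = -105, -55 and -5 mm, in an order that changes; the sanding block lies on it at about x = +85 mm
- white_knob: white porcelain knob, loose, of the brass knob's shape and size, standing in the same row: to be left alone. Origin as for the brass knob
- blue_knob: blue ceramic knob, loose, of the brass knob's shape and size, standing in the same row: to be left alone. Origin as for the brass knob
- sanding_block: cork sanding block, loose, 85 x 60 x 31 mm, on the drawer front. Origin at the centre of its underside
- glue_bottle: upright yellow glue bottle, loose, 60 mm in diameter, 200 mm tall, close beside the dispenser. Origin at the centre of its underside
- pencil_tin: green tin of pencils, loose, 72 mm in diameter, 172 mm tall over the pencils, close beside the dispenser. Origin at the centre of its underside
- tape_measure: yellow tape measure, loose, 85 x 44 x 62 mm, beside the dispenser on the robot's side. Origin at the centre of its underside
- screwdriver: screwdriver lying on the bench beside the drawer front, on its far side from the dispenser, loose, 200 mm long, 26 mm high (red handle 26 mm thick). Origin at the bench under its middle, its length along its x axis
Mind the look-alikes: they are no part of the job. What is shaped like the brass_knob but pink is not meant.

How it is judged:
By the outcome, as a careful person would: the job done as asked, in the order asked, and still so for the second after the job is handed in, with the robot touching nothing.
It also fails if it takes over 72 s, if anything falls off the work surface, if the arm or the gripper's body presses on something with over 40 N, if the wrist force passes 120 N, or if a joint passes its speed limit or range.

## Working session

There is one attempt and no reset: what is moved stays moved. The work goes in short steps, Python scripts to look and compute and a tool call to move; the robot and the scene stay as the last step left them, time stands still between calls to the robot, and variables do not carry over. Pictures are saved under pics/ and viewed, at most 10 in all, crops included, and the job is handed in when it is done.

Besides the shell and the picture viewer there is one more tool, called after "Call:" by a JSON object that holds its "method" and its "body". play_rows: Moves the arm, as the interface text tells. Its arguments: {"type":"object","properties":{"motion":{"type":"array"},"fingers":{"type":"number"}},"required":["motion"]}

```bash
mkdir -p pics
cat > h.py <<'E'
import numpy as np, cv2
from plant import ctrl, cams, workorder
def cal(n):
    c=cams.get_calibration(n); f=240/np.tan(np.radians(c["vertical_fov"])/2)
    return c,f,np.array(c["position"]),np.array(c["rotation"]).reshape(3,3)
def ray(n,u,v):
    c,f,p,R=cal(n); x,y=(u-c["cx"])/f,(v-c["cy"])/f
    a,b=x,y
    for _ in range(30):
        s=1+c["k1"]*(a*a+b*b); a,b=x/s,y/s
    return p,R@np.array([a,-b,-1])
def px2w(n,u,v,z):
    p,d=ray(n,u,v); return p+d*(z-p[2])/d[2]
def w2px(n,P):
    c,f,p,R=cal(n); q=R.T@(np.array(P)-p); a,b=q[0]/-q[2],-q[1]/-q[2]
    s=1+c["k1"]*(a*a+b*b); return c["cx"]+f*a*s,c["cy"]+f*b*s
def snap(n,f):
    im=cams.snapshot(n); cv2.imwrite("pics/"+f,im); return im
E
python3 - <<'E'
from h import *
snap("top","top0.png");snap("scene","scene0.png")
for n in("top","scene"):print(cams.get_calibration(n))
print(ctrl.get_obs())
E
```

```text
{'vertical_fov': 47.2269511196087, 'cx': 312.0028484441676, 'cy': 238.23377113413164, 'k1': -0.011850882417395299, 'position': array([ 0.40975887, -0.00848575,  1.44926546]), 'rotation': array([  8.69770922,  -0.68920058, -90.57480064])}
{'vertical_fov': 50.80425515874426, 'cx': 318.33976422351674, 'cy': 248.4647760438255, 'k1': -0.03454367672433217, 'position': array([ 1.2676657 , -0.45806367,  0.6401647 ]), 'rotation': array([56.01567626,  0.92922396, 56.03084389])}
{'clock': 0.1, 'joint_pos': array([ 9.01892393e+01,  2.05863165e+01,  6.40589290e-01, -1.76161777e-02,
       -7.01344776e+01, -1.65072726e+01]), 'qvel': array([ 0.02589754, -0.12201502,  0.13645648,  0.06565099, -0.03244066,
        0.03177395]), 'tau': array([-1.24050868e-03, -5.84165311e+01,  2.93754995e+01,  7.01566815e+00,
        1.02622923e-02, -4.58205147e-05]), 'tool_pos': array([0.18955343, 0.64740523, 0.22574009]), 'orientation': array([ 1.79918395e+02, -6.91242847e-03, -1.63240262e+01]), 'force': array([-0.72768211, -0.6842493 ,  0.78187337]), 'moment': array([ 0.01574011, -0.06810705, -0.03727758]), 'gripper_force': 0.0, 'opening': 0.0876698587719777}
```

View pics/top0.png

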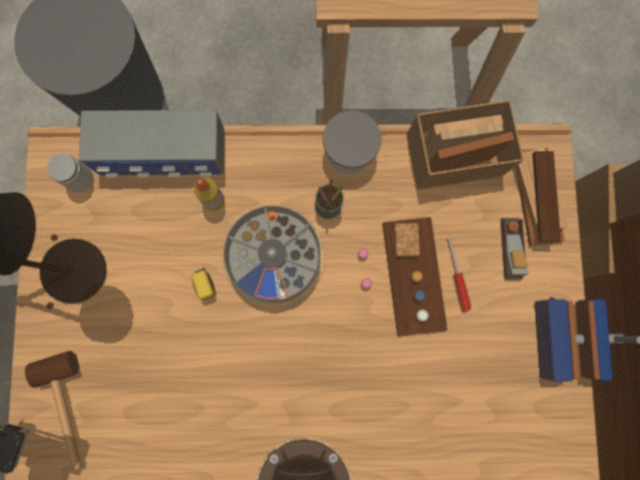

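View pics/scene0.png

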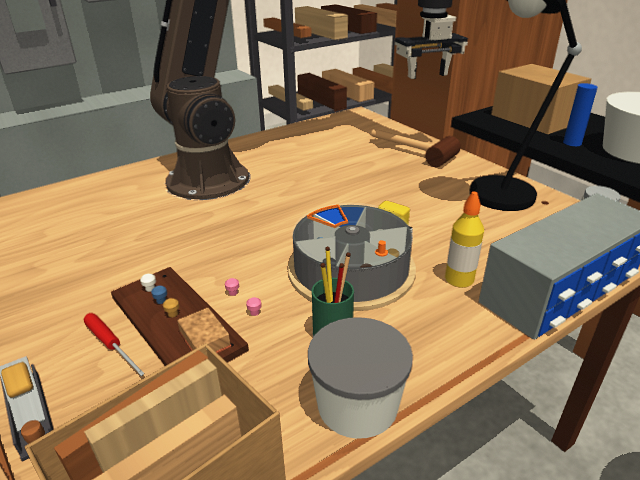

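```bash
sed -i 's/np.array(c\["rotation"\]).reshape(3,3)/Rotation.from_euler("xyz",c["rotation"],degrees=True).as_matrix()/; 1a from scipy.spatial.transform import Rotation' h.py
python3 - <<'E'
from h import *
im=cv2.imread("pics/top0.png")
a=cv2.resize(im[196:316,213:333],(600,600),interpolation=cv2.INTER_CUBIC)
cv2.imwrite("pics/c1.png",a)
b=cv2.resize(im[215:335,340:480],(700,600),interpolation=cv2.INTER_CUBIC)
cv2.imwrite("pics/c2.png",b)
E
```

```text
(no output)
```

View pics/c1.png

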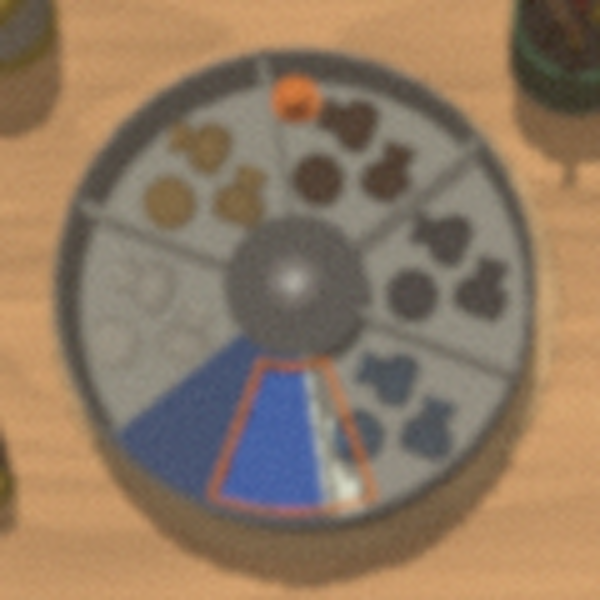

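View pics/c2.png

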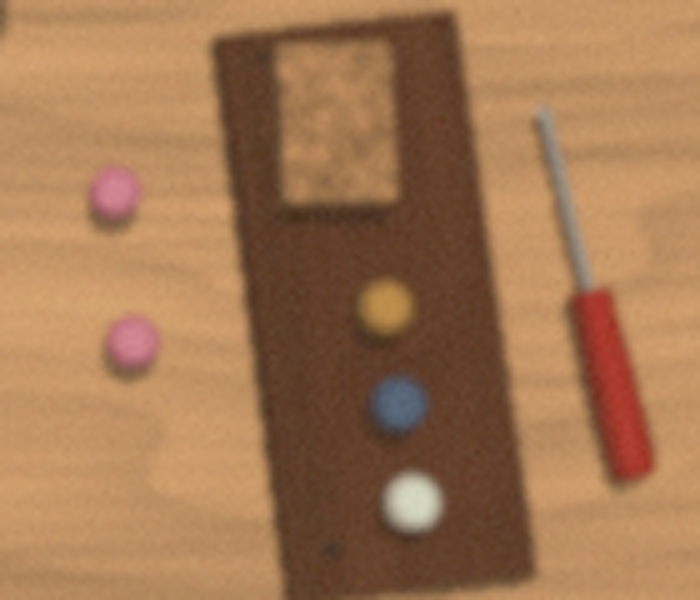

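```bash
cat > m.py <<'E'
from h import *
def c1(U,V,z): return px2w("top",(U+.5)/5-.5+213,(V+.5)/5-.5+196,z)[:2]
def c2(U,V,z): return px2w("top",(U+.5)/5-.5+340,(V+.5)/5-.5+215,z)[:2]
ang=lambda d:np.degrees(np.arctan2(d[1],d[0]))
cap=c1(293,282,.103);peg=c1(297,97,.119);print("cap",cap,"peg",peg)
L=[c1(*p,.0965) for p in((258,360),(325,357),(210,497),(375,500))]
d=peg-cap;print("cover by peg",ang(-d),np.linalg.norm(d))
for p in L:print("lip",ang(p-cap),np.linalg.norm(p-cap))
for a,b,n in(((222,265),(85,205),"brass/white"),((362,245),(478,148),"wal/blk"),((372,322),(510,375),"blk/blue"),((250,340),(122,435),"white/blank"),((285,190),(263,65),"br/wal")):
    A,B=c1(*a,.09),c1(*b,.09);print(n,ang(B-A),ang(B-cap),ang(A-cap),np.linalg.norm(B-cap))
k=[c2(*p,.019+.028) for p in((386,308),(399,405),(413,503))];print(k)
co=[c2(*p,.019) for p in((213,40),(457,13),(535,575))];print("drawer",co,ang(co[1]-co[2]))
for n,q,z in(("glue",(206,184),.2),("tin",(330,197),.1),("tape",(203,285),.06)):print(n,px2w("top",*q,z))
print("scene knob",px2w("scene",172,302,.047))
E
python3 m.py
```

```text
cap [0.58199003 0.07436402] peg [0.67186155 0.07151999]
cover by peg 178.1874556737614 0.08991650773399694
lip 155.02384267677687 0.041769282380219167
lip -157.1528820312714 0.039785996586636965
lip 158.7062378975614 0.11277424703689053
lip -159.59462868447693 0.11447369326504732
brass/white 65.79339685206504 68.46838301564192 73.81386438701425 0.11273433564630161
wal/blk -50.147052598363636 -53.23786250363336 -59.25510233652098 0.11491130302791247
blk/blue -111.58091449899571 -113.18463029458563 -115.93999727856917 0.11631251296987626
white/blank 126.48360364050589 130.92167512768606 140.88583242399383 0.11271415989350089
br/wal 9.929614053223895 8.15087176741444 5.763501967538863 0.11330880766102205
[array([ 0.52342902, -0.29525616]), array([ 0.47383487, -0.29999808]), array([ 0.42423843, -0.30518857])]
drawer [array([ 0.66880985, -0.21447677]), array([ 0.68239701, -0.34498889]), array([ 0.38704927, -0.37283126])] 5.385345635386946
glue [0.73076188 0.22063281 0.2       ]
tin [ 0.72061321 -0.07313386  0.1       ]
tape [0.50503779 0.24885569 0.06      ]
scene knob [ 0.52278373 -0.2913664   0.047     ]
```

```bash
cat > fit.py <<'E'
from m import *
from scipy.optimize import least_squares
u=lambda a:np.array([np.cos(np.radians(a)),np.sin(np.radians(a))])
lip=[(43,20,L[0]),(43,-20,L[1]),(112,20,L[2]),(112,-20,L[3])]
lip=[(43,-20,L[0]),(43,20,L[1]),(112,-20,L[2]),(112,20,L[3])]
S=[((222,265),(85,205),68),((362,245),(478,148),-52),((372,322),(510,375),-112),((250,340),(122,435),128),((285,190),(263,65),8)]
def f(p):
    c=p[:2]/1000;r=list(c+.092*u(p[3]+180)-peg)
    for R,a,q in lip:r+=list(c+R/1000*u(p[3]+a)-q)
    for a,b,t in S:
        for P in(a,b):
            d=c1(*P,.09)-c;e=u(t+p[2]);r.append(e[0]*d[1]-e[1]*d[0])
    return np.array(r)*1000
s=least_squares(f,[582,74,0,179],loss="soft_l1")
print("centre",s.x[:2],"yaw",158+s.x[2],"brass",38+s.x[2],"cover",s.x[3]);print(f(s.x).round(1))
E
cat > go.py <<'E'
import sys;from h import *
o=ctrl.get_obs();R=Rotation.from_euler("xyz",o["orientation"],degrees=True)
t=np.array([float(v) for v in sys.argv[1:4]]);d=R.inv().apply(t-o["tool_pos"])/.025
print(o["tool_pos"].round(4),o["orientation"].round(2),"total units xyz",d.round(3))
for y in sys.argv[4:5]:
    q=R.inv()*Rotation.from_euler("xyz",[180,0,float(y)],degrees=True);print("turn units",(q.as_rotvec(degrees=True)/4).round(3))
E
python3 fit.py|tail -4;python3 go.py .40 .30 .227 -1
```

```text
scene knob [ 0.52278373 -0.2913664   0.047     ]
centre [579.6304947   73.00758993] yaw 158.1026560148861 brass 38.1026560148861 cover 178.82874655756117
[-0.3 -0.4 -4.6 -3.5 -6.4  0.2 -1.7 -1.9 -1.1  2.4  2.1 -1.  -2.3  0.
 -1.3 -0.9  5.1  2.8 -1.   1.1]
[0.1896 0.6474 0.2257] [ 1.7992e+02 -1.0000e-02 -1.6320e+01] total units xyz [11.984 10.97  -0.033]
turn units [ 2.100e-02  1.000e-03 -3.831e+00]
```

Call:
{"method": "play_rows", "body": {"motion": [{"x": 0.92,"y": 0.84},{"x": 0.92,"y": 0.84},{"x": 0.92,"y": 0.84},{"x": 0.92,"y": 0.84},{"x": 0.92,"y": 0.84},{"x": 0.92,"y": 0.84},{"x": 0.92,"y": 0.84},{"x": 0.92,"y": 0.84},{"x": 0.92,"y": 0.84},{"x": 0.92,"y": 0.84},{"x": 0.92,"y": 0.84},{"x": 0.92,"y": 0.84},{"x": 0.92,"y": 0.84},{"rz": -0.96},{"rz": -0.96},{"rz": -0.96},{"rz": -0.96},{}], "fingers": -0.1}}

```text
$.motion[0]: bad value
```

```bash
python3 go.py .672 .0715 .227 -1
```

```text
[0.1896 0.6474 0.2257] [ 1.7992e+02 -1.0000e-02 -1.6320e+01] total units xyz [ 2.4995e+01  1.6684e+01 -2.4000e-02]
turn units [ 2.100e-02  1.000e-03 -3.831e+00]
```

Call:
{"method": "play_rows", "body": {"motion": [{"x": 0.92,"y": 0.84,"z": 0,"rx": 0,"ry": 0,"rz": 0},{"x": 0.92,"y": 0.84,"z": 0,"rx": 0,"ry": 0,"rz": 0},{"x": 0.92,"y": 0.84,"z": 0,"rx": 0,"ry": 0,"rz": 0},{"x": 0.92,"y": 0.84,"z": 0,"rx": 0,"ry": 0,"rz": 0},{"x": 0.92,"y": 0.84,"z": 0,"rx": 0,"ry": 0,"rz": 0},{"x": 0.92,"y": 0.84,"z": 0,"rx": 0,"ry": 0,"rz": 0},{"x": 0.92,"y": 0.84,"z": 0,"rx": 0,"ry": 0,"rz": 0},{"x": 0.92,"y": 0.84,"z": 0,"rx": 0,"ry": 0,"rz": 0},{"x": 0.92,"y": 0.84,"z": 0,"rx": 0,"ry": 0,"rz": 0},{"x": 0.92,"y": 0.84,"z": 0,"rx": 0,"ry": 0,"rz": 0},{"x": 0.92,"y": 0.84,"z": 0,"rx": 0,"ry": 0,"rz": 0},{"x": 0.92,"y": 0.84,"z": 0,"rx": 0,"ry": 0,"rz": 0},{"x": 0.92,"y": 0.84,"z": 0,"rx": 0,"ry": 0,"rz": 0},{"x": 0,"y": 0,"z": 0,"rx": 0,"ry": 0,"rz": -0.96},{"x": 0,"y": 0,"z": 0,"rx": 0,"ry": 0,"rz": -0.96},{"x": 0,"y": 0,"z": 0,"rx": 0,"ry": 0,"rz": -0.96},{"x": 0,"y": 0,"z": 0,"rx": 0,"ry": 0,"rz": -0.96},{"x": 0,"y": 0,"z": 0,"rx": 0,"ry": 0,"rz": 0}], "fingers": -0.1}}

```text
clock: 2.35
tool_pos: [0.3999, 0.3013, 0.2265]
orientation: [180.0, 0.0, -1.0]
force: [0.6, 0.3, 0.3]
opening: 0.0397
gripper_force: 0.0
```

```bash
python3 go.py .672 .0715 .227 -1
```

```text
[0.3999 0.3013 0.2265] [ 1.7999e+02  1.0000e-02 -1.0000e+00] total units xyz [11.042  9.    -0.022]
turn units [0.002 0.002 0.001]
```

Call:
{"method": "play_rows", "body": {"motion": [{"x": 0.92,"y": 0.75,"z": 0,"rx": 0,"ry": 0,"rz": 0},{"x": 0.92,"y": 0.75,"z": 0,"rx": 0,"ry": 0,"rz": 0},{"x": 0.92,"y": 0.75,"z": 0,"rx": 0,"ry": 0,"rz": 0},{"x": 0.92,"y": 0.75,"z": 0,"rx": 0,"ry": 0,"rz": 0},{"x": 0.92,"y": 0.75,"z": 0,"rx": 0,"ry": 0,"rz": 0},{"x": 0.92,"y": 0.75,"z": 0,"rx": 0,"ry": 0,"rz": 0},{"x": 0.92,"y": 0.75,"z": 0,"rx": 0,"ry": 0,"rz": 0},{"x": 0.92,"y": 0.75,"z": 0,"rx": 0,"ry": 0,"rz": 0},{"x": 0.92,"y": 0.75,"z": 0,"rx": 0,"ry": 0,"rz": 0},{"x": 0.92,"y": 0.75,"z": 0,"rx": 0,"ry": 0,"rz": 0},{"x": 0.92,"y": 0.75,"z": 0,"rx": 0,"ry": 0,"rz": 0},{"x": 0.92,"y": 0.75,"z": 0,"rx": 0,"ry": 0,"rz": 0},{"x": 0,"y": 0,"z": 0.8,"rx": 0,"ry": 0,"rz": 0},{"x": 0,"y": 0,"z": 0.8,"rx": 0,"ry": 0,"rz": 0},{"x": 0,"y": 0,"z": 0.8,"rx": 0,"ry": 0,"rz": 0},{"x": 0,"y": 0,"z": 0.8,"rx": 0,"ry": 0,"rz": 0},{"x": 0,"y": 0,"z": 0.8,"rx": 0,"ry": 0,"rz": 0},{"x": 0,"y": 0,"z": 0,"rx": 0,"ry": 0,"rz": 0}]}}

```text
clock: 4.6
tool_pos: [0.6709, 0.0716, 0.1247]
orientation: [179.9, 0.2, -1.0]
force: [-0.4, -0.4, 1.1]
opening: 0.0396
gripper_force: 0.0
```

Run:
```python
from h import *
im=snap("scene","s1.png")
cv2.imwrite("pics/s1c.png",cv2.resize(im[130:310,260:460],(800,720)[:2] if 0 else (660,594),interpolation=cv2.INTER_CUBIC))
```

```text
(no output)
```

View pics/s1c.png

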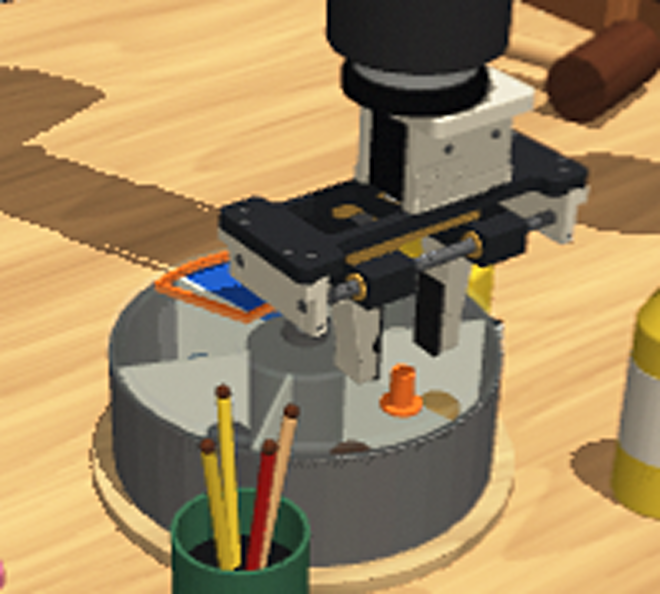

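Call:
{"method": "play_rows", "body": {"motion": [{"x": 0,"y": 0,"z": 0.4,"rx": 0,"ry": 0,"rz": 0},{"x": 0,"y": 0,"z": 0.4,"rx": 0,"ry": 0,"rz": 0},{"x": 0,"y": 0,"z": 0,"rx": 0,"ry": 0,"rz": 0}]}}

```text
clock: 5.03
tool_pos: [0.6715, 0.072, 0.1055]
orientation: [180.0, 0.1, -1.0]
force: [-1.1, -0.1, 0.4]
opening: 0.0397
gripper_force: 0.0
```

Call:
{"method": "play_rows", "body": {"motion": [{"x": 0,"y": 0,"z": 0,"rx": 0,"ry": 0,"rz": 0},{"x": 0,"y": 0,"z": 0,"rx": 0,"ry": 0,"rz": 0},{"x": 0,"y": 0,"z": 0,"rx": 0,"ry": 0,"rz": 0},{"x": 0,"y": 0,"z": 0,"rx": 0,"ry": 0,"rz": 0}], "fingers": -1}}

```text
clock: 5.52
tool_pos: [0.6724, 0.0723, 0.1069]
orientation: [-180.0, -0.0, -1.0]
force: [-0.2, 0.6, 1.2]
opening: 0.0129
gripper_force: 30.0
```

Call:
{"method": "play_rows", "body": {"motion": [{"x": -0.009,"y": 0.257,"z": 0,"rx": 0,"ry": 0,"rz": 1},{"x": -0.009,"y": 0.257,"z": 0,"rx": 0,"ry": 0,"rz": 1},{"x": -0.009,"y": 0.257,"z": 0,"rx": 0,"ry": 0,"rz": 1},{"x": -0.009,"y": 0.257,"z": 0,"rx": 0,"ry": 0,"rz": 1},{"x": -0.009,"y": 0.257,"z": 0,"rx": 0,"ry": 0,"rz": 1},{"x": -0.009,"y": 0.257,"z": 0,"rx": 0,"ry": 0,"rz": 1},{"x": -0.009,"y": 0.257,"z": 0,"rx": 0,"ry": 0,"rz": 1},{"x": -0.009,"y": 0.257,"z": 0,"rx": 0,"ry": 0,"rz": 1}]}}

```text
clock: 6.52
tool_pos: [0.6572, 0.0242, 0.1069]
orientation: [-179.9, 0.0, -33.1]
force: [-1.8, 3.9, 2.9]
opening: 0.0129
gripper_force: 30.0
```

Call:
{"method": "play_rows", "body": {"motion": [{"x": -0.009,"y": 0.257,"z": 0,"rx": 0,"ry": 0,"rz": 1},{"x": -0.009,"y": 0.257,"z": 0,"rx": 0,"ry": 0,"rz": 1},{"x": -0.009,"y": 0.257,"z": 0,"rx": 0,"ry": 0,"rz": 1},{"x": -0.009,"y": 0.257,"z": 0,"rx": 0,"ry": 0,"rz": 1},{"x": -0.009,"y": 0.257,"z": 0,"rx": 0,"ry": 0,"rz": 1},{"x": -0.009,"y": 0.257,"z": 0,"rx": 0,"ry": 0,"rz": 1},{"x": -0.009,"y": 0.257,"z": 0,"rx": 0,"ry": 0,"rz": 1},{"x": -0.009,"y": 0.257,"z": 0,"rx": 0,"ry": 0,"rz": 1},{"x": -0.009,"y": 0.257,"z": 0,"rx": 0,"ry": 0,"rz": 1},{"x": -0.009,"y": 0.257,"z": 0,"rx": 0,"ry": 0,"rz": 1},{"x": -0.009,"y": 0.257,"z": 0,"rx": 0,"ry": 0,"rz": 1},{"x": -0.009,"y": 0.257,"z": 0,"rx": 0,"ry": 0,"rz": 1},{"x": -0.009,"y": 0.257,"z": 0,"rx": 0,"ry": 0,"rz": 1},{"x": -0.009,"y": 0.257,"z": 0,"rx": 0,"ry": 0,"rz": 1}]}}

```text
clock: 8.28
tool_pos: [0.5829, -0.0156, 0.1069]
orientation: [-179.8, 0.2, -89.1]
force: [2.1, 13.5, -0.7]
opening: 0.0131
gripper_force: 30.0
```

Call:
{"method": "play_rows", "body": {"motion": [{"x": -0.009,"y": 0.257,"z": 0,"rx": 0,"ry": 0,"rz": 1},{"x": -0.009,"y": 0.257,"z": 0,"rx": 0,"ry": 0,"rz": 1},{"x": -0.009,"y": 0.257,"z": 0,"rx": 0,"ry": 0,"rz": 1},{"x": -0.009,"y": 0.257,"z": 0,"rx": 0,"ry": 0,"rz": 1},{"x": -0.009,"y": 0.257,"z": 0,"rx": 0,"ry": 0,"rz": 1},{"x": -0.009,"y": 0.257,"z": 0,"rx": 0,"ry": 0,"rz": 1},{"x": -0.009,"y": 0.257,"z": 0,"rx": 0,"ry": 0,"rz": 1},{"x": -0.009,"y": 0.257,"z": 0,"rx": 0,"ry": 0,"rz": 1},{"x": -0.009,"y": 0.257,"z": 0,"rx": 0,"ry": 0,"rz": 1},{"x": -0.009,"y": 0.257,"z": 0,"rx": 0,"ry": 0,"rz": 1},{"x": -0.009,"y": 0.257,"z": 0,"rx": 0,"ry": 0,"rz": 1},{"x": -0.009,"y": 0.257,"z": 0,"rx": 0,"ry": 0,"rz": 1},{"x": -0.009,"y": 0.257,"z": 0,"rx": 0,"ry": 0,"rz": 1},{"x": 0,"y": 0,"z": 0,"rx": 0,"ry": 0,"rz": 0}]}}

```text
clock: 10.02
tool_pos: [0.5121, 0.0187, 0.107]
orientation: [-179.9, 0.5, -141.0]
force: [10.1, 9.0, -11.3]
opening: 0.0128
gripper_force: 30.0
```

Call:
{"method": "play_rows", "body": {"motion": [{"x": 0,"y": 0,"z": 0,"rx": 0,"ry": 0,"rz": 0},{"x": 0,"y": 0,"z": 0,"rx": 0,"ry": 0,"rz": 0},{"x": 0,"y": 0,"z": 0,"rx": 0,"ry": 0,"rz": 0},{"x": 0,"y": 0,"z": -0.8,"rx": 0,"ry": 0,"rz": 0},{"x": 0,"y": 0,"z": -0.8,"rx": 0,"ry": 0,"rz": 0},{"x": 0,"y": 0,"z": -0.8,"rx": 0,"ry": 0,"rz": 0},{"x": 0,"y": 0,"z": -0.8,"rx": 0,"ry": 0,"rz": 0},{"x": 0,"y": 0,"z": -0.8,"rx": 0,"ry": 0,"rz": 0},{"x": 0,"y": 0,"z": 0,"rx": 0,"ry": 0,"rz": 1},{"x": 0,"y": 0,"z": 0,"rx": 0,"ry": 0,"rz": 1},{"x": 0,"y": 0,"z": 0,"rx": 0,"ry": 0,"rz": 1},{"x": 0,"y": 0,"z": 0,"rx": 0,"ry": 0,"rz": 1},{"x": 0,"y": 0,"z": 0,"rx": 0,"ry": 0,"rz": 1},{"x": 0,"y": 0,"z": 0,"rx": 0,"ry": 0,"rz": 1},{"x": 0,"y": 0,"z": 0,"rx": 0,"ry": 0,"rz": 1},{"x": 0,"y": 0,"z": 0,"rx": 0,"ry": 0,"rz": 1},{"x": 0,"y": 0,"z": 0,"rx": 0,"ry": 0,"rz": 0.4},{"x": 0,"y": 0,"z": 0,"rx": 0,"ry": 0,"rz": 0}], "fingers": -0.1}}

```text
clock: 12.28
tool_pos: [0.5083, 0.0156, 0.2066]
orientation: [-180.0, -0.0, -174.5]
force: [-0.2, 0.5, 0.3]
opening: 0.0393
gripper_force: 0.0
```

```bash
python3 go.py .523 -.2945 .21 -174.6
python3 - <<'E'
from h import *
# re-estimate knob from scene: saturation blob of brass colour near pixel
for n,(u,v) in(("top",(417,276)),("scene",(172,303))):
    im=cv2.imread("pics/%s0.png"%n);h=cv2.cvtColor(im,cv2.COLOR_BGR2HSV)
    print(n,h[v,u]);w=h[v-10:v+12,u-11:u+12]
    m=((w[...,2]>115)&(w[...,1]>100)).astype(np.uint8);N,l,s,c=cv2.connectedComponentsWithStats(m);i=1+s[1:,4].argmax()
    q=c[i]+[u-11,v-10];print(q,s[i])
    for z in(.04,.045):print(px2w(n,*q,z))
E
```

```text
[0.5083 0.0156 0.2066] [-1.8000e+02 -1.0000e-02 -1.7453e+02] total units xyz [  0.6   -12.402  -0.136]
turn units [-0.001 -0.001  0.019]
top [ 17 151 189]
[416.91089109 275.62376238] [  6   4  11  12 101]
[ 0.52548026 -0.29703193  0.04      ]
[ 0.52506969 -0.29600818  0.045     ]
scene [ 19 172 210]
[170.68686869 305.53030303] [  2   5  16  17 198]
[ 0.52231277 -0.29503191  0.04      ]
[ 0.52852234 -0.29639014  0.045     ]
```

Call:
{"method": "play_rows", "body": {"motion": [{"x": 0.042,"y": -0.957,"z": 0,"rx": 0,"ry": 0,"rz": 0},{"x": 0.042,"y": -0.957,"z": 0,"rx": 0,"ry": 0,"rz": 0},{"x": 0.042,"y": -0.957,"z": 0,"rx": 0,"ry": 0,"rz": 0},{"x": 0.042,"y": -0.957,"z": 0,"rx": 0,"ry": 0,"rz": 0},{"x": 0.042,"y": -0.957,"z": 0,"rx": 0,"ry": 0,"rz": 0},{"x": 0.042,"y": -0.957,"z": 0,"rx": 0,"ry": 0,"rz": 0},{"x": 0.042,"y": -0.957,"z": 0,"rx": 0,"ry": 0,"rz": 0},{"x": 0.042,"y": -0.957,"z": 0,"rx": 0,"ry": 0,"rz": 0},{"x": 0.042,"y": -0.957,"z": 0,"rx": 0,"ry": 0,"rz": 0},{"x": 0.042,"y": -0.957,"z": 0,"rx": 0,"ry": 0,"rz": 0},{"x": 0.042,"y": -0.957,"z": 0,"rx": 0,"ry": 0,"rz": 0},{"x": 0.042,"y": -0.957,"z": 0,"rx": 0,"ry": 0,"rz": 0},{"x": 0.042,"y": -0.957,"z": 0,"rx": 0,"ry": 0,"rz": 0},{"x": 0,"y": 0,"z": 0.96,"rx": 0,"ry": 0,"rz": 0},{"x": 0,"y": 0,"z": 0.96,"rx": 0,"ry": 0,"rz": 0},{"x": 0,"y": 0,"z": 0.96,"rx": 0,"ry": 0,"rz": 0},{"x": 0,"y": 0,"z": 0.96,"rx": 0,"ry": 0,"rz": 0},{"x": 0,"y": 0,"z": 0.96,"rx": 0,"ry": 0,"rz": 0},{"x": 0,"y": 0,"z": 0,"rx": 0,"ry": 0,"rz": 0}], "fingers": 0.36}}

```text
clock: 14.65
tool_pos: [0.523, -0.2949, 0.0848]
orientation: [179.9, -0.2, -174.5]
force: [-0.2, -0.4, -0.2]
opening: 0.0596
gripper_force: 0.0
```

```bash
python3 go.py .5245 -.296 .038 -174.6
python3 - <<'E'
from h import *
t=snap("top","t2.png");s=snap("scene","s2.png")
a=cv2.resize(t[196:316,213:333],(480,480),interpolation=cv2.INTER_CUBIC)
b=cv2.resize(s[230:350,110:190],(320,480),interpolation=cv2.INTER_CUBIC)
cv2.imwrite("pics/v2.png",np.hstack([a,b]))
E
```

```text
[ 0.523  -0.2949  0.0848] [ 179.92   -0.22 -174.52] total units xyz [-0.064 -0.053  1.87 ]
turn units [ 0.019 -0.054  0.019]
```

View pics/v2.png

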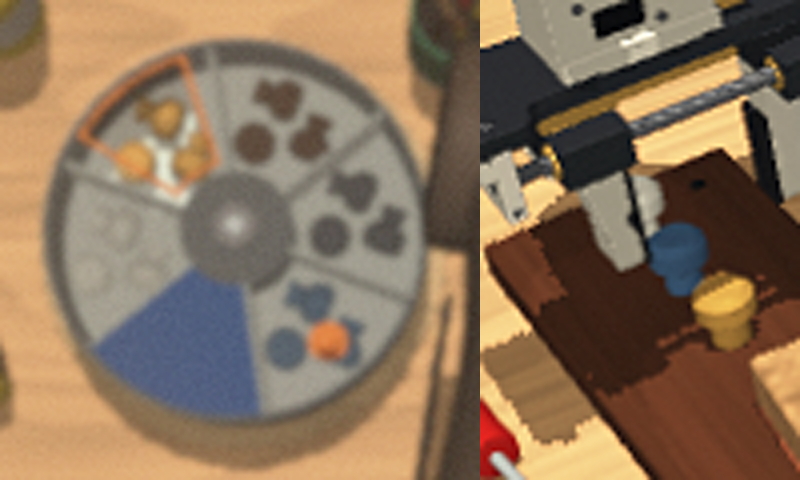

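Call:
{"method": "play_rows", "body": {"motion": [{"x": -0.03,"y": -0.03,"z": 0.47,"rx": 0,"ry": 0,"rz": 0},{"x": -0.03,"y": -0.03,"z": 0.47,"rx": 0,"ry": 0,"rz": 0},{"x": 0,"y": 0,"z": 0.47,"rx": 0,"ry": 0,"rz": 0},{"x": 0,"y": 0,"z": 0.46,"rx": 0,"ry": 0,"rz": 0},{"x": 0,"y": 0,"z": 0,"rx": 0,"ry": 0,"rz": 0},{"x": 0,"y": 0,"z": 0,"rx": 0,"ry": 0,"rz": 0}]}}

```text
clock: 15.5
tool_pos: [0.5262, -0.2966, 0.0399]
orientation: [-180.0, 0.0, -174.6]
force: [-0.0, -0.3, 0.3]
opening: 0.0596
gripper_force: 0.0
```

Run:
```python
from h import *
o=ctrl.get_obs();print(o["tool_pos"])
s=snap("scene","s3.png")
b=cv2.resize(s[230:350,110:230],(600,600),interpolation=cv2.INTER_CUBIC);cv2.imwrite("pics/v3.png",b)
g=lambda U,V,z:px2w("top",(U+.5)/4-.5+213,(V+.5)/4-.5+196,z)[:2]
for c in((.580,.0735),(.581,.0742)):
  for U,V,z in((82,132,.0965),(185,57,.0965),(180,196,.0965),(218,163,.0965),(330,341,.119)):
    d=g(U,V,z)-c;print(np.degrees(np.arctan2(d[1],d[0])).round(1),(np.hypot(*d)*1000).round(1))
```

```text
[ 0.52619651 -0.29663132  0.0398914 ]
57.0 114.8
16.4 114.3
58.3 41.1
15.2 43.7
-140.7 91.8
57.3 113.6
16.2 113.2
59.0 40.0
14.7 42.5
-140.8 93.0
```

View pics/v3.png

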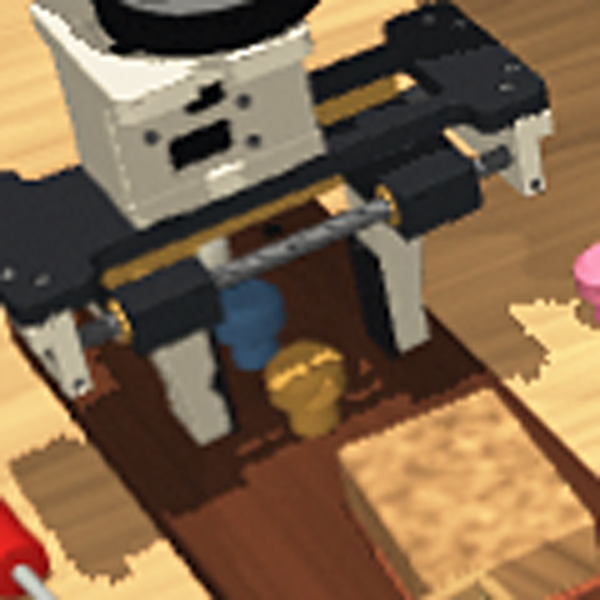

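Call:
{"method": "play_rows", "body": {"motion": [{"x": 0,"y": 0,"z": 0.06,"rx": 0,"ry": 0,"rz": 0},{"x": 0,"y": 0,"z": 0,"rx": 0,"ry": 0,"rz": 0}]}}

```text
clock: 15.8
tool_pos: [0.5261, -0.2965, 0.0385]
orientation: [-180.0, 0.0, -174.6]
force: [-0.3, 0.5, 0.2]
opening: 0.0597
gripper_force: 0.0
```

Call:
{"method": "play_rows", "body": {"motion": [{"x": 0,"y": 0,"z": 0,"rx": 0,"ry": 0,"rz": 0},{"x": 0,"y": 0,"z": 0,"rx": 0,"ry": 0,"rz": 0},{"x": 0,"y": 0,"z": 0,"rx": 0,"ry": 0,"rz": 0},{"x": 0,"y": 0,"z": 0,"rx": 0,"ry": 0,"rz": 0},{"x": 0,"y": 0,"z": 0,"rx": 0,"ry": 0,"rz": 0}], "fingers": -1}}

```text
clock: 16.42
tool_pos: [0.5261, -0.2965, 0.0384]
orientation: [-180.0, 0.0, -174.6]
force: [-0.4, -0.5, 0.3]
opening: 0.0265
gripper_force: 30.0
```

Call:
{"method": "play_rows", "body": {"motion": [{"x": 0,"y": 0,"z": -0.4,"rx": 0,"ry": 0,"rz": 0},{"x": 0,"y": 0,"z": -0.9,"rx": 0,"ry": 0,"rz": 0},{"x": 0,"y": 0,"z": -0.9,"rx": 0,"ry": 0,"rz": 0},{"x": 0,"y": 0,"z": -0.9,"rx": 0,"ry": 0,"rz": 0},{"x": 0,"y": 0,"z": -0.9,"rx": 0,"ry": 0,"rz": 0},{"x": 0,"y": 0,"z": -0.9,"rx": 0,"ry": 0,"rz": 0},{"x": 0,"y": 0,"z": -0.9,"rx": 0,"ry": 0,"rz": 0},{"x": 0,"y": 0,"z": -0.9,"rx": 0,"ry": 0,"rz": 0},{"x": 0,"y": 0,"z": -0.4,"rx": 0,"ry": 0,"rz": 0},{"x": 0,"y": 0,"z": 0,"rx": 0,"ry": 0,"rz": -0.91},{"x": 0,"y": 0,"z": 0,"rx": 0,"ry": 0,"rz": -0.91},{"x": 0,"y": 0,"z": 0,"rx": 0,"ry": 0,"rz": -0.91},{"x": 0,"y": 0,"z": 0,"rx": 0,"ry": 0,"rz": -0.91},{"x": 0,"y": 0,"z": 0,"rx": 0,"ry": 0,"rz": -0.91},{"x": 0,"y": 0,"z": 0,"rx": 0,"ry": 0,"rz": -0.91},{"x": 0,"y": 0,"z": 0,"rx": 0,"ry": 0,"rz": -0.91},{"x": 0,"y": 0,"z": 0,"rx": 0,"ry": 0,"rz": -0.91},{"x": 0,"y": 0,"z": 0,"rx": 0,"ry": 0,"rz": -0.91},{"x": 0,"y": 0,"z": 0,"rx": 0,"ry": 0,"rz": 0}]}}

```text
clock: 18.8
tool_pos: [0.5258, -0.2964, 0.2155]
orientation: [180.0, -0.0, -141.8]
force: [-0.7, -0.3, -0.2]
opening: 0.0265
gripper_force: 30.0
```

```bash
python3 go.py .6425 .1205 .217 -142
```

```text
[ 0.5258 -0.2964  0.2155] [ 1.7996e+02 -2.0000e-02 -1.4182e+02] total units xyz [-13.979  10.223  -0.059]
turn units [ 0.009 -0.005  0.044]
```

Call:
{"method": "play_rows", "body": {"motion": [{"x": -0.874,"y": 0.639,"z": 0,"rx": 0,"ry": 0,"rz": 0},{"x": -0.874,"y": 0.639,"z": 0,"rx": 0,"ry": 0,"rz": 0},{"x": -0.874,"y": 0.639,"z": 0,"rx": 0,"ry": 0,"rz": 0},{"x": -0.874,"y": 0.639,"z": 0,"rx": 0,"ry": 0,"rz": 0},{"x": -0.874,"y": 0.639,"z": 0,"rx": 0,"ry": 0,"rz": 0},{"x": -0.874,"y": 0.639,"z": 0,"rx": 0,"ry": 0,"rz": 0},{"x": -0.874,"y": 0.639,"z": 0,"rx": 0,"ry": 0,"rz": 0},{"x": -0.874,"y": 0.639,"z": 0,"rx": 0,"ry": 0,"rz": 0},{"x": -0.874,"y": 0.639,"z": 0,"rx": 0,"ry": 0,"rz": 0},{"x": -0.874,"y": 0.639,"z": 0,"rx": 0,"ry": 0,"rz": 0},{"x": -0.874,"y": 0.639,"z": 0,"rx": 0,"ry": 0,"rz": 0},{"x": -0.874,"y": 0.639,"z": 0,"rx": 0,"ry": 0,"rz": 0},{"x": -0.874,"y": 0.639,"z": 0,"rx": 0,"ry": 0,"rz": 0},{"x": -0.874,"y": 0.639,"z": 0,"rx": 0,"ry": 0,"rz": 0},{"x": -0.874,"y": 0.639,"z": 0,"rx": 0,"ry": 0,"rz": 0},{"x": -0.874,"y": 0.639,"z": 0,"rx": 0,"ry": 0,"rz": 0},{"x": 0,"y": 0,"z": 0,"rx": 0,"ry": 0,"rz": 0},{"x": 0,"y": 0,"z": 0,"rx": 0,"ry": 0,"rz": 0}]}}

```text
clock: 21.05
tool_pos: [0.6426, 0.1208, 0.2155]
orientation: [180.0, -0.0, -141.8]
force: [0.0, -0.4, 0.3]
opening: 0.0262
gripper_force: 30.0
```

```bash
python3 go.py .6425 .121 .12 -142
```

```text
[0.6426 0.1208 0.2155] [ 1.7999e+02 -4.0000e-02 -1.4178e+02] total units xyz [-3.000e-03  7.000e-03  3.822e+00]
turn units [ 0.002 -0.009  0.056]
```

Call:
{"method": "play_rows", "body": {"motion": [{"x": 0,"y": 0,"z": 0.7,"rx": 0,"ry": 0,"rz": 0},{"x": 0,"y": 0,"z": 0.7,"rx": 0,"ry": 0,"rz": 0},{"x": 0,"y": 0,"z": 0.7,"rx": 0,"ry": 0,"rz": 0},{"x": 0,"y": 0,"z": 0.7,"rx": 0,"ry": 0,"rz": 0},{"x": 0,"y": 0,"z": 0.7,"rx": 0,"ry": 0,"rz": 0},{"x": 0,"y": 0,"z": 0.3,"rx": 0,"ry": 0,"rz": 0},{"x": 0,"y": 0,"z": 0,"rx": 0,"ry": 0,"rz": 0}]}}

```text
clock: 21.92
tool_pos: [0.6425, 0.1204, 0.1202]
orientation: [180.0, -0.1, -141.8]
force: [-0.3, 0.9, -0.8]
opening: 0.0265
gripper_force: 30.0
```

Run:
```python
from h import *
s=snap("scene","s4.png")
cv2.imwrite("pics/v4.png",cv2.resize(s[165:285,290:430],(700,600),interpolation=cv2.INTER_CUBIC))
```

```text
(no output)
```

View pics/v4.png

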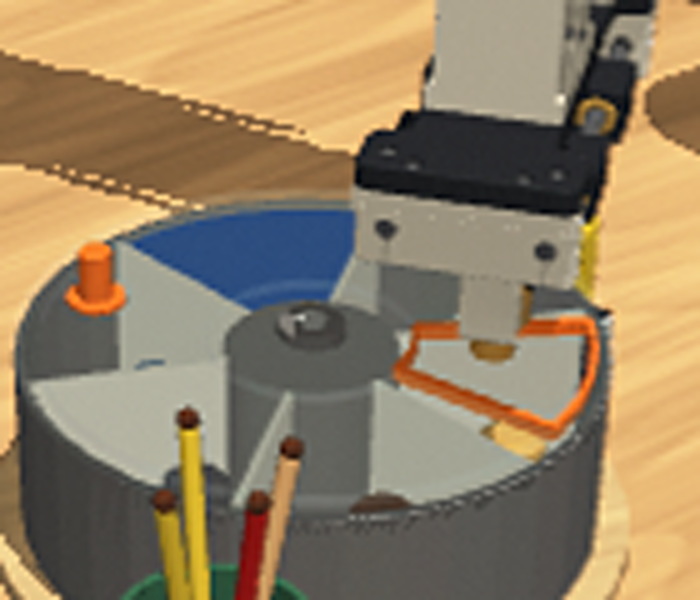

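Call:
{"method": "play_rows", "body": {"motion": [{"x": 0,"y": 0,"z": 0.3,"rx": 0,"ry": 0,"rz": 0},{"x": 0,"y": 0,"z": 0.3,"rx": 0,"ry": 0,"rz": 0},{"x": 0,"y": 0,"z": 0.24,"rx": 0,"ry": 0,"rz": 0},{"x": 0,"y": 0,"z": 0,"rx": 0,"ry": 0,"rz": 0},{"x": 0,"y": 0,"z": 0,"rx": 0,"ry": 0,"rz": 0}]}}

```text
clock: 22.6
tool_pos: [0.6428, 0.1205, 0.0999]
orientation: [-180.0, 0.0, -141.8]
force: [-0.4, 0.1, -1.4]
opening: 0.0264
gripper_force: 30.0
```

Lower 1.5 mm more, then release.

Call:
{"method": "play_rows", "body": {"motion": [{"x": 0,"y": 0,"z": 0.06,"rx": 0,"ry": 0,"rz": 0},{"x": 0,"y": 0,"z": 0,"rx": 0,"ry": 0,"rz": 0},{"x": 0,"y": 0,"z": 0,"rx": 0,"ry": 0,"rz": 0}]}}

```text
clock: 22.98
tool_pos: [0.6427, 0.1205, 0.0984]
orientation: [-180.0, 0.0, -141.8]
force: [-0.7, 0.3, -1.0]
opening: 0.0263
gripper_force: 30.0
```

Call:
{"method": "play_rows", "body": {"motion": [{"x": 0,"y": 0,"z": 0,"rx": 0,"ry": 0,"rz": 0},{"x": 0,"y": 0,"z": 0,"rx": 0,"ry": 0,"rz": 0},{"x": 0,"y": 0,"z": 0,"rx": 0,"ry": 0,"rz": 0},{"x": 0,"y": 0,"z": 0,"rx": 0,"ry": 0,"rz": 0},{"x": 0,"y": 0,"z": 0,"rx": 0,"ry": 0,"rz": 0},{"x": 0,"y": 0,"z": -0.8,"rx": 0,"ry": 0,"rz": 0},{"x": 0,"y": 0,"z": -0.8,"rx": 0,"ry": 0,"rz": 0},{"x": 0,"y": 0,"z": -0.8,"rx": 0,"ry": 0,"rz": 0},{"x": 0,"y": 0,"z": -0.8,"rx": 0,"ry": 0,"rz": 0},{"x": 0,"y": 0,"z": -0.8,"rx": 0,"ry": 0,"rz": 0},{"x": 0,"y": 0,"z": 0,"rx": 0,"ry": 0,"rz": 0}], "fingers": -0.1}}

```text
clock: 24.35
tool_pos: [0.6436, 0.1209, 0.2002]
orientation: [-179.9, 0.2, -141.8]
force: [-0.9, -0.2, -0.2]
opening: 0.0389
gripper_force: 0.0
```

```bash
python3 go.py .5095 .0168 .2 -142
```

```text
[0.6436 0.1209 0.2002] [-179.94    0.18 -141.79] total units xyz [ 6.789  0.047 -0.015]
turn units [-0.014  0.046  0.053]
```

Call:
{"method": "play_rows", "body": {"motion": [{"x": 0.85,"y": 0.01,"z": 0,"rx": 0,"ry": 0,"rz": 0},{"x": 0.85,"y": 0.01,"z": 0,"rx": 0,"ry": 0,"rz": 0},{"x": 0.85,"y": 0.01,"z": 0,"rx": 0,"ry": 0,"rz": 0},{"x": 0.85,"y": 0.01,"z": 0,"rx": 0,"ry": 0,"rz": 0},{"x": 0.85,"y": 0.01,"z": 0,"rx": 0,"ry": 0,"rz": 0},{"x": 0.85,"y": 0.01,"z": 0,"rx": 0,"ry": 0,"rz": 0},{"x": 0.85,"y": 0.01,"z": 0,"rx": 0,"ry": 0,"rz": 0},{"x": 0.85,"y": 0.01,"z": 0,"rx": 0,"ry": 0,"rz": 0},{"x": 0,"y": 0,"z": 0.8,"rx": 0,"ry": 0,"rz": 0},{"x": 0,"y": 0,"z": 0.8,"rx": 0,"ry": 0,"rz": 0},{"x": 0,"y": 0,"z": 0.8,"rx": 0,"ry": 0,"rz": 0},{"x": 0,"y": 0,"z": 0.6,"rx": 0,"ry": 0,"rz": 0},{"x": 0,"y": 0,"z": 0,"rx": 0,"ry": 0,"rz": 0}]}}

```text
clock: 25.98
tool_pos: [0.507, 0.0165, 0.1224]
orientation: [180.0, -0.1, -141.8]
force: [0.2, 1.0, -0.1]
opening: 0.0394
gripper_force: 0.0
```

Run:
```python
from h import *
t=snap("top","t5.png");s=snap("scene","s5.png")
a=cv2.resize(t[196:296,223:303],(384,480),interpolation=cv2.INTER_CUBIC)
b=cv2.resize(s[180:300,310:410],(400,480),interpolation=cv2.INTER_CUBIC)
cv2.imwrite("pics/v5.png",np.hstack([a,b]))
```

```text
(no output)
```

View pics/v5.png

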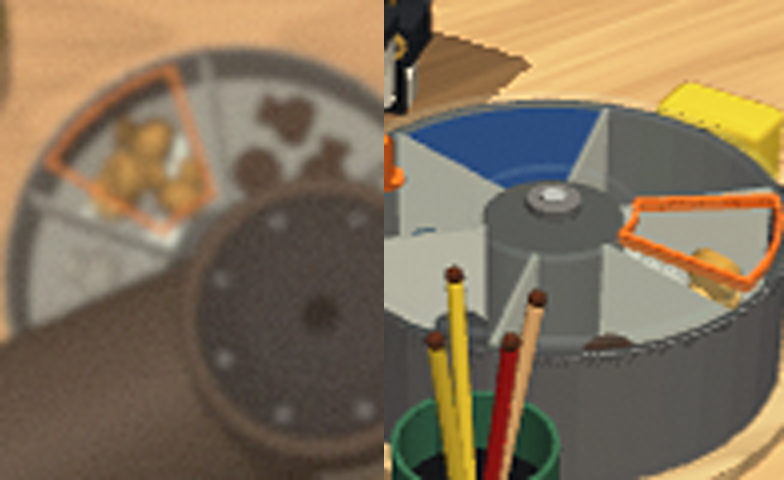

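Call:
{"method": "play_rows", "body": {"motion": [{"x": -0.06,"y": 0,"z": 0.32,"rx": 0,"ry": 0,"rz": 0},{"x": 0,"y": 0,"z": 0.32,"rx": 0,"ry": 0,"rz": 0},{"x": 0,"y": 0,"z": 0,"rx": 0,"ry": 0,"rz": 0},{"x": 0,"y": 0,"z": 0,"rx": 0,"ry": 0,"rz": 0}]}}

```text
clock: 26.58
tool_pos: [0.5091, 0.0179, 0.1073]
orientation: [-180.0, -0.0, -141.8]
force: [1.4, 0.3, -0.2]
opening: 0.0392
gripper_force: 0.0
```

Call:
{"method": "play_rows", "body": {"motion": [{"x": 0,"y": 0,"z": 0,"rx": 0,"ry": 0,"rz": 0},{"x": 0,"y": 0,"z": 0,"rx": 0,"ry": 0,"rz": 0},{"x": 0,"y": 0,"z": 0,"rx": 0,"ry": 0,"rz": 0},{"x": 0,"y": 0,"z": 0,"rx": 0,"ry": 0,"rz": 0},{"x": 0,"y": 0,"z": 0,"rx": 0,"ry": 0,"rz": 0}], "fingers": -1}}

```text
clock: 27.2
tool_pos: [0.5091, 0.0179, 0.1075]
orientation: [-180.0, 0.0, -141.8]
force: [-0.9, -0.8, 1.6]
opening: 0.0127
gripper_force: 30.0
```

Call:
{"method": "play_rows", "body": {"motion": [{"x": -0.009,"y": -0.257,"z": 0,"rx": 0,"ry": 0,"rz": -1},{"x": -0.009,"y": -0.257,"z": 0,"rx": 0,"ry": 0,"rz": -1},{"x": -0.009,"y": -0.257,"z": 0,"rx": 0,"ry": 0,"rz": -1},{"x": -0.009,"y": -0.257,"z": 0,"rx": 0,"ry": 0,"rz": -1},{"x": -0.009,"y": -0.257,"z": 0,"rx": 0,"ry": 0,"rz": -1},{"x": -0.009,"y": -0.257,"z": 0,"rx": 0,"ry": 0,"rz": -1},{"x": -0.009,"y": -0.257,"z": 0,"rx": 0,"ry": 0,"rz": -1},{"x": -0.009,"y": -0.257,"z": 0,"rx": 0,"ry": 0,"rz": -1},{"x": -0.009,"y": -0.257,"z": 0,"rx": 0,"ry": 0,"rz": -1},{"x": -0.009,"y": -0.257,"z": 0,"rx": 0,"ry": 0,"rz": -1},{"x": -0.009,"y": -0.257,"z": 0,"rx": 0,"ry": 0,"rz": -1},{"x": -0.009,"y": -0.257,"z": 0,"rx": 0,"ry": 0,"rz": -1},{"x": -0.009,"y": -0.257,"z": 0,"rx": 0,"ry": 0,"rz": -1},{"x": -0.009,"y": -0.257,"z": 0,"rx": 0,"ry": 0,"rz": -1},{"x": -0.009,"y": -0.257,"z": 0,"rx": 0,"ry": 0,"rz": -1}]}}

```text
clock: 29.08
tool_pos: [0.5944, -0.0176, 0.1074]
orientation: [179.9, -0.1, -81.7]
force: [-0.4, -4.9, 2.6]
opening: 0.0125
gripper_force: 30.0
```

Call:
{"method": "play_rows", "body": {"motion": [{"x": -0.009,"y": -0.257,"z": 0,"rx": 0,"ry": 0,"rz": -1},{"x": -0.009,"y": -0.257,"z": 0,"rx": 0,"ry": 0,"rz": -1},{"x": -0.009,"y": -0.257,"z": 0,"rx": 0,"ry": 0,"rz": -1},{"x": -0.009,"y": -0.257,"z": 0,"rx": 0,"ry": 0,"rz": -1},{"x": -0.009,"y": -0.257,"z": 0,"rx": 0,"ry": 0,"rz": -1},{"x": -0.009,"y": -0.257,"z": 0,"rx": 0,"ry": 0,"rz": -1},{"x": -0.009,"y": -0.257,"z": 0,"rx": 0,"ry": 0,"rz": -1},{"x": -0.009,"y": -0.257,"z": 0,"rx": 0,"ry": 0,"rz": -1},{"x": -0.009,"y": -0.257,"z": 0,"rx": 0,"ry": 0,"rz": -1},{"x": -0.009,"y": -0.257,"z": 0,"rx": 0,"ry": 0,"rz": -1},{"x": -0.009,"y": -0.257,"z": 0,"rx": 0,"ry": 0,"rz": -1},{"x": -0.009,"y": -0.257,"z": 0,"rx": 0,"ry": 0,"rz": -1},{"x": -0.009,"y": -0.257,"z": 0,"rx": 0,"ry": 0,"rz": -1},{"x": -0.009,"y": -0.257,"z": 0,"rx": 0,"ry": 0,"rz": -1},{"x": -0.009,"y": -0.257,"z": 0,"rx": 0,"ry": 0,"rz": -1},{"x": 0,"y": 0,"z": 0,"rx": 0,"ry": 0,"rz": 0},{"x": 0,"y": 0,"z": 0,"rx": 0,"ry": 0,"rz": 0}]}}

```text
clock: 31.2
tool_pos: [0.669, 0.0407, 0.1075]
orientation: [-179.9, -0.2, -21.8]
force: [6.9, -2.3, -2.2]
opening: 0.0126
gripper_force: 30.0
```

Call:
{"method": "play_rows", "body": {"motion": [{"x": 0,"y": 0,"z": 0,"rx": 0,"ry": 0,"rz": 0},{"x": 0,"y": 0,"z": 0,"rx": 0,"ry": 0,"rz": 0},{"x": 0,"y": 0,"z": 0,"rx": 0,"ry": 0,"rz": 0},{"x": 0,"y": 0,"z": -0.8,"rx": 0,"ry": 0,"rz": 0},{"x": 0,"y": 0,"z": -0.8,"rx": 0,"ry": 0,"rz": 0},{"x": 0,"y": 0,"z": -0.8,"rx": 0,"ry": 0,"rz": 0},{"x": 0,"y": 0,"z": -0.8,"rx": 0,"ry": 0,"rz": 0},{"x": 0,"y": 0,"z": -0.8,"rx": 0,"ry": 0,"rz": 0},{"x": 0,"y": 0,"z": -0.8,"rx": 0,"ry": 0,"rz": 0},{"x": 0,"y": 0,"z": 0,"rx": 0,"ry": 0,"rz": 0}], "fingers": -0.1}}

```text
clock: 32.45
tool_pos: [0.6677, 0.0409, 0.2292]
orientation: [-179.9, -0.1, -21.8]
force: [0.8, 0.1, 0.1]
opening: 0.0394
gripper_force: 0.0
```

Call:
{"method": "play_rows", "body": {"motion": [{"x": -0.05,"y": 0.94,"z": 0,"rx": 0,"ry": 0,"rz": 0},{"x": -0.05,"y": 0.94,"z": 0,"rx": 0,"ry": 0,"rz": 0},{"x": -0.05,"y": 0.94,"z": 0,"rx": 0,"ry": 0,"rz": 0},{"x": -0.05,"y": 0.94,"z": 0,"rx": 0,"ry": 0,"rz": 0},{"x": -0.05,"y": 0.94,"z": 0,"rx": 0,"ry": 0,"rz": 0},{"x": -0.05,"y": 0.94,"z": 0,"rx": 0,"ry": 0,"rz": 0},{"x": -0.05,"y": 0.94,"z": 0,"rx": 0,"ry": 0,"rz": 0},{"x": -0.05,"y": 0.94,"z": 0,"rx": 0,"ry": 0,"rz": 0},{"x": -0.05,"y": 0.94,"z": 0,"rx": 0,"ry": 0,"rz": 0},{"x": -0.05,"y": 0.94,"z": 0,"rx": 0,"ry": 0,"rz": 0},{"x": -0.05,"y": 0.94,"z": 0,"rx": 0,"ry": 0,"rz": 0},{"x": -0.05,"y": 0.94,"z": 0,"rx": 0,"ry": 0,"rz": 0},{"x": -0.05,"y": 0.94,"z": 0,"rx": 0,"ry": 0,"rz": 0},{"x": -0.05,"y": 0.94,"z": 0,"rx": 0,"ry": 0,"rz": 0},{"x": 0,"y": 0,"z": 0,"rx": 0,"ry": 0,"rz": 0}]}}

```text
clock: 34.33
tool_pos: [0.5275, -0.26, 0.2273]
orientation: [180.0, 0.0, -21.9]
force: [-0.6, 0.5, 0.0]
opening: 0.0393
gripper_force: 0.0
```

Run:
```python
from h import *
t=snap("top","t6.png");s=snap("scene","s6.png")
a=cv2.resize(t[201:311,218:328],(550,550),interpolation=cv2.INTER_CUBIC)
b=cv2.resize(s[170:320,110:425][:,170:],(250,260),interpolation=cv2.INTER_CUBIC)
c=cv2.resize(t[210:350,330:480],(250,290),interpolation=cv2.INTER_AREA)
cv2.imwrite("pics/v6.png",np.hstack([a,np.vstack([b,c])]))
h=cv2.cvtColor(t,cv2.COLOR_BGR2HSV);m=((h[...,0]<12)&(h[...,1]>150)&(h[...,2]>150)).astype(np.uint8);m[:,:225]=0;m[:,322:]=0;m[:205]=0;m[305:]=0
N,l,q,c=cv2.connectedComponentsWithStats(m)
print([(c[i].round(1),q[i,4]) for i in range(1,N)if q[i,4]>8])
```

```text
[(array([284.2, 219.6]), np.int32(14))]
```

View pics/v6.png

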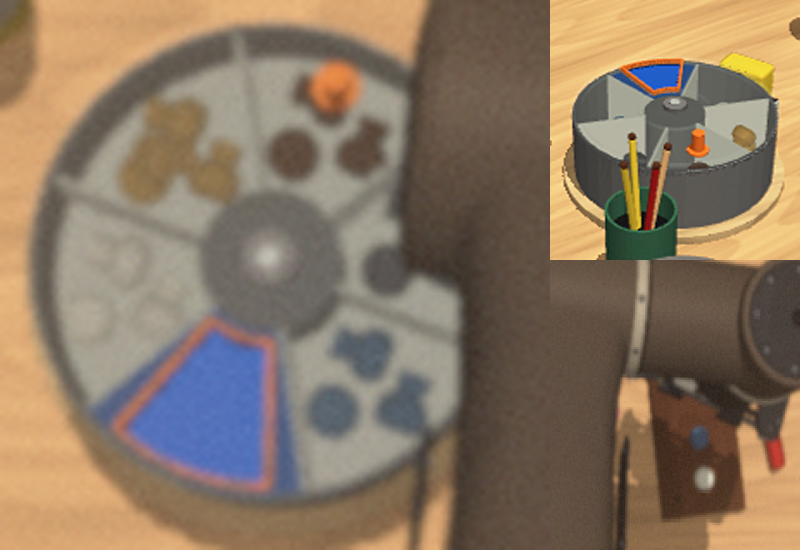

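```bash
python3 -c "
from h import *
print(workorder.close_job())"
```

```text
the job is handed in; nothing more can be done
None
```

The spare brass knob is in the brass compartment, and the cover's opening is squarely over the blank blue sector, about 1° off centre at most by eye in the last picture. I handed the job in at about 34 s; the knob was released with its foot roughly 16 mm below the cover's top face, so it fell the last 30–60 mm.

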